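Shut up the ring chest

ROBOT

A 6-joint arm with a two-finger parallel gripper is mounted at the origin on the work surface. World frame = base frame: x ahead of the robot, y to its left, z up, the work surface at z = 0. Lengths are in m, angles in rad, forces in N, time in s.
With the tool pointing down it reaches from about 0.35 to 1 m from the base axis. Payload 7.1 kg.
Tool frame: the origin (TCP) lies between the finger pads; the fingertips stand 22 mm ahead of it and the grasp point (between the pads) lies 3 mm ahead of it; z points along the fingers, y is the line along which they close (so a half turn about z gives the same grasp; the last joint's range is limited). The gripper opens to 85 mm and grips with 20 to 120 N. Pads are 22 mm wide; open, the fingers measure 114 mm over their backs; the gripper's body (76 mm by 85 mm) begins 54 mm behind the grasp point. The pads swing forward as they close: fully open they stand 13 mm farther back than shut.
Start: joints at [1.097, 0.423, 1.63, -0, 1.089, -0.019], TCP at [0.275, 0.561, 0.253] pointing down, gripper open.
Joint ranges: [-3, 3], [-0.9, 2.11], [0.09, 2.58], [-1.31, 4.45], [0.11, 2.69], [-2.54, 2.54]. Speed limits (rad/s): [2.39, 2.39, 3.01, 3.14, 3.14, 3.14].

INTERFACE

Orientations are given as a rotation vector (axis times angle).
In Python, from rig import manip gives the robot as it stands. The module is installed in compiled form; this text tells all that it offers. Calls block until the motion is done:
- manip.move_to(position, orientation): joint-space move of the TCP to a pose.
- manip.servo_line(position, orientation=None, rate=0.15): straight line of the TCP; orientation=None keeps the orientation; rate is the mean speed in m/s.
- manip.set_joints(angles): joint-space move.
- manip.command_gripper(opening, f_grip=None): finger opening in m; f_grip is the grip in N (None keeps the last); returns when the fingers have stopped.
- manip.hold(seconds).
- manip.solve_ik(position, orientation): joint angles nearest the present ones, or None.
- manip.camera(name): name is "scene" or "top" or "wrist"; returns a dict with "image" (384x512x3 uint8, red, green, blue), "fx", "fy", "cx", "cy" (pixels), "cam_to_world" (4x4, takes a point from camera to world coordinates); the wrist camera has in their place "mount" (4x4, takes a point from camera to tool coordinates, whose origin is the TCP and whose axes are the flange's). Camera axes: x right, y down, z forward; pixel columns grow to the right and rows downward; lengths in m; the calibration is good to about 2 mm. A picture is of the moment at which its call begins: read the wrist's pose just before it. There is no depth.
A pose or a line that the arm cannot do raises manip.IKError and nothing moves.
- manip.sign_off(): hands the job in; it is judged then, once.
Readings, each from a call of its own:
- manip.get_time(): time.
- manip.get_joint_positions(): joint angles.
- manip.get_joint_vel(): joint speeds.
- manip.get_tau(): joint torques, N m.
- manip.get_position(): TCP position.
- manip.get_ee_rot(): TCP orientation.
- manip.get_contact_force(): force on the tool from outside, world axes, zero at the start.
- manip.get_torque(): the same for the moment, N m.
- manip.get_width(): finger opening in m.
- manip.get_grip_force(): force on a finger pad.
Only numpy, scipy, OpenCV 4.12 (cv2) and the standard library are available. Lean on these libraries where they do the work, as an engineer would, in place of code of your own. Each camera call takes 0.05 s, during which the arm holds its last target. There are 200 camera calls.

TASK

The little ring chest on the jeweller's bench has been left open. With the fingertips, push both of its drawers fully home, then push its door shut over them until it lies flat against the front. Do not lift the chest or shove it out of its place, and leave the jar, the ring block and the torch beside it undisturbed.

Things in the scene. Friction and masses are not known exactly. Their poses are not given: they have to be found in the camera images.
- chest: Dark-wood ring chest, green panel and brass corners on top, loose on the bench, 2.1 to 3.1 kg; sizes in mm: 150 deep (x) x 230 wide (y) x 90 tall. Origin: centre of its underside. x points from its front (robot side) to its back: drawers go in along +x; y to its left side seen from the robot; z up. Drawer faces when home lie at x = -73; the top board starts at x = -59.
- drawer_left (a joint): How far the left drawer (chest's +y half) is out, m: 0 = fully home against its stop, at most 0.1. Slides along the chest's x axis (opens to -x), about 1 N of friction, stays where it is left.
- drawer_right (a joint): The same for the right drawer (chest's -y half).
- drawer_left_front (a point): Centre of the left drawer's outer front face, at y = +52.5 in the chest's frame, 56 above the bench; moves with the drawer. Front: pale wood, flat, flush brass plate, no handle, 101 wide, 12 thick, from 11 to 87 above the bench. Behind it an open tray of rings, lower than the front. Axes as the chest's. (Sizes in mm.)
- drawer_right_front (a point): The same point on the right drawer, at y = -52.5 in the chest's frame. (Sizes in mm.)
- door (a joint): Door angle, rad: 0 = shut flat on the front; grows as the free edge swings out towards the robot and on to the chest's left (pi/2: standing straight out along the chest's -x; limit 2.2). No spring or latch, about 0.04 N m of friction: stays where it is left. It would hit a drawer that is still out.
- door_hinge (a point): On the door's upright hinge axis at the chest's left front corner (chest x = -81.5, y = +116), 47 above the bench, mid-thickness of the door. Axes turn with the door: -y runs along it to the free edge, -x is the normal of its outer face (the one to push on to shut it), z up. (Sizes in mm.)
- door_edge (a point): Middle of the door's free edge, 229 from the hinge axis, 47 above the bench. Door: flat dark-wood panel 231 long, 12 thick, from 6 to 88 above the bench, flush brass plate near the free edge, no handle. (Sizes in mm.)
- gem_jar: Bystander: clear round jar with a white cap, 48 across, 36 tall, origin at the centre of its underside. (Sizes in mm.)
- ring_block: Bystander: pale wooden block 50 x 60 x 35 with three rings stuck in its top (about 58 tall in all), origin at the centre of its underside. (Sizes in mm.)
- torch: Bystander: upright black hand torch with brass neck and bent steel nozzle, foot 60 across, 155 tall, 0.35 kg, origin at the centre of its underside. (Sizes in mm.)

How it is judged:
On the way, in this order (a step that is already met when the one before it is completed fails the run):
1. both drawers are fully home, the door still open (value of joint each of drawer_left, drawer_right below 0.006 m and value of joint door above 0.3 rad), for 0.2 s.
2. the door is shut over them (value of joint each of drawer_left, drawer_right below 0.006 m and value of joint door below 0.05 rad), for 0.2 s.
At the end, for the whole second after the job is handed in: Both drawers within 6 mm of fully in, the door within 0.05 rad of shut, the chest at rest on the bench within 20 mm of where it stood (all of step 2 and linear speed of chest below 0.01 m/s and distance of chest from where it was at the start of the episode below 0.02 m); the robot touches nothing.
It fails at once if the chest is shoved more than 20 mm, lifted or tipped (distance of chest from where it was at the start of the episode above 0.02 m or height (world z) of chest above 0.01 m or angle between chest's own z axis and vertical above 0.08 rad).
It fails at once if the gem jar is moved more than 15 mm or tipped (distance of gem_jar from where it was at the start of the episode above 0.015 m or angle between gem_jar's own z axis and vertical above 0.25 rad).
It fails at once if the ring block is moved more than 15 mm or tipped (distance of ring_block from where it was at the start of the episode above 0.015 m or angle between ring_block's own z axis and vertical above 0.25 rad).
It fails at once if the torch is moved more than 15 mm or tipped (distance of torch from where it was at the start of the episode above 0.015 m or angle between torch's own z axis and vertical above 0.25 rad).
It also fails if it takes over 64 s, if anything falls off the work surface, if the arm or the gripper's body presses on something with over 40 N, if the wrist force passes 120 N, or if a joint passes its speed limit or range.

## Working session

There is one attempt and no reset: what is moved stays moved. The work goes in short steps, each a Python script; the robot and the scene stay as the last script left them, time stands still between calls to the robot, and variables do not carry over. Pictures are saved under pics/ and viewed, at most 10 in all, crops included, and the job is handed in when it is done.

```bash
mkdir -p pics
cat > h.py <<'E'
import numpy as np, cv2
from rig import manip
def snap(n,f):
    c=manip.camera(n); cv2.imwrite(f'pics/{f}.png',c['image'][:,:,::-1]); np.savez(f'pics/{f}.npz',**{k:v for k,v in c.items()}); return c
def ray(c,px,z):
    d=np.array([(px[0]-c['cx'])/c['fx'],(px[1]-c['cy'])/c['fy'],1.]); T=np.array(c['cam_to_world']); d=T[:3,:3]@d; o=T[:3,3]
    return o+d*(z-o[2])/d[2]
E
python3 - <<'E'
from h import *
for n in('top','scene'):
    c=snap(n,n+'0'); print(n,c['fx'],np.round(c['cam_to_world'],3).tolist())
print(manip.get_ee_rot(),manip.get_time())
E
```

```text
top 405.6195451931027 [[-0.019, -0.992, 0.124, 0.457], [-1.0, 0.02, 0.008, -0.022], [-0.011, -0.124, -0.992, 0.91], [0.0, 0.0, 0.0, 1.0]]
scene 362.0196707075889 [[-0.353, 0.606, -0.712, 1.203], [0.935, 0.22, -0.276, 0.222], [-0.011, -0.764, -0.645, 0.624], [0.0, 0.0, 0.0, 1.0]]
[-7.08202601e-01 -3.06033613e+00  2.20835580e-03] 0.1
```

View pics/top0.png

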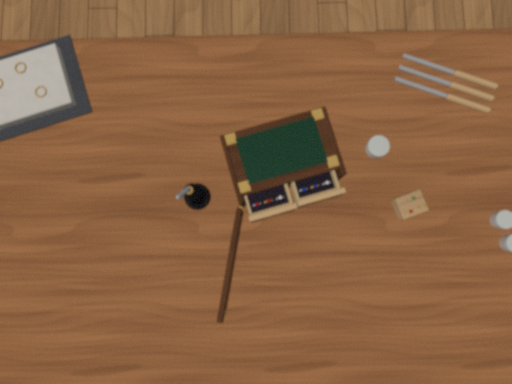

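View pics/scene0.png

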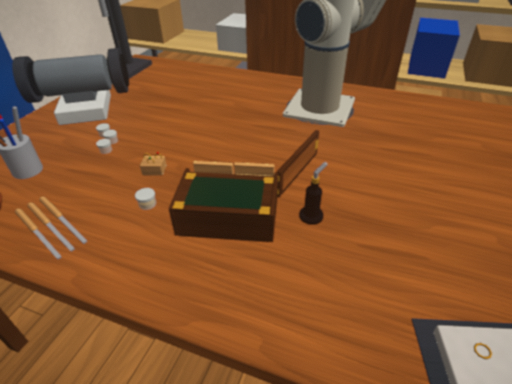

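The top view shows the chest around (285,150) with both drawers slightly out. The door stands out from (240,208) to (221,321). The torch is at (197,196), the jar at (378,146) and the block at (410,205). Next I measure these.

```bash
cat > m.py <<'E'
from h import *
def measure(c):
    im=np.ascontiguousarray(c['image']); hsv=cv2.cvtColor(im,cv2.COLOR_RGB2HSV)
    roi=np.zeros(im.shape[:2],np.uint8); roi[95:230,210:360]=1
    g=cv2.inRange(hsv,(60,80,30),(90,255,255))*roi
    cs=max(cv2.findContours(g,0,1)[0],key=cv2.contourArea)
    P=np.array([ray(c,p[0],.09)[:2] for p in cs],np.float32)
    r=cv2.minAreaRect(P); print('green',r)
    pale=cv2.inRange(hsv,(10,60,150),(28,150,255))*roi
    n,l,s,ct=cv2.connectedComponentsWithStats(pale)
    for i in range(1,n):
        if s[i,4]>15: print(s[i],ct[i],ray(c,ct[i],.087)[:2])
    return pale,g
if __name__=='__main__':
    c=dict(np.load('pics/top0.npz')); measure(c)
    for n,p,z in [('torch',(197,196),.05),('jar',(378,146),.036),('block',(410,206),.035),('hinge',(240,209),.088),('edge',(221,321),.088)]: print(n,ray(c,p,z))
    cv2.imwrite('pics/crop.png',cv2.resize(c['image'][95:335,180:360,::-1],None,fx=4.2,fy=4.2,interpolation=cv2.INTER_CUBIC)[:600])
E
python3 m.py
```

```text
green ((0.6448729634284973, -0.07349997758865356), (0.09552615880966187, 0.16605405509471893), 14.958808898925781)
[213  95  21   3  31] [222.70967742  96.16129032] [0.76346204 0.04579291]
[328 106  32  11 189] [345.91534392 110.88359788] [ 0.725549   -0.21165482]
[312 108  12  12  94] [317.36170213 113.40425532] [ 0.72145729 -0.15186454]
[210 111  37  10 179] [225.0726257  116.60893855] [0.71889182 0.04126987]
[258 117  18   3  26] [266.42307692 118.15384615] [ 0.7136131  -0.04519025]
[225 133  10  12  93] [229.86021505 138.05376344] [0.6726641  0.03178426]
[211 143  10   6  28] [216.07142857 145.75      ] [0.65692629 0.06060714]
[328 156  11  11  94] [332.42553191 161.12765957] [ 0.61936376 -0.17890187]
[245 171 101  51 868] [295.72119816 200.97004608] [ 0.5385025  -0.10079555]
[239 181  11  12  97] [243.83505155 186.30927835] [0.57079328 0.00435124]
[210 223  22   7 102] [219.7745098 226.2254902] [0.49025867 0.05436945]
[242 223  16   6  51] [248.43137255 225.        ] [ 0.49160016 -0.00367672]
torch [0.55707192 0.10593838 0.05      ]
jar [ 0.66104071 -0.28983492  0.036     ]
block [ 0.52780498 -0.35129371  0.035     ]
hinge [0.52430195 0.0128587  0.088     ]
edge [0.30452777 0.05348708 0.088     ]
```

View pics/crop.png

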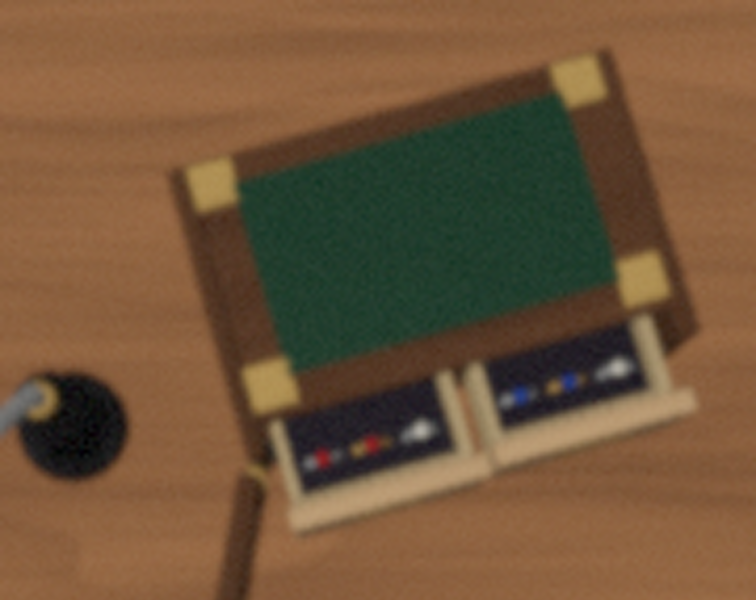

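The crop shows the drawer fronts' outer edges at crop pixels (297,532)–(490,472) on the left and (497,470)–(693,408) on the right. The hinge is near (258,470). I now convert these to the chest frame and check the inverse kinematics (IK).

```bash
cat >> h.py <<'E'
from scipy.spatial.transform import Rotation as R
YAW=np.arctan2(.257,.966); O=np.array([.6384,-.0758])
ex=np.array([np.cos(YAW),np.sin(YAW)]); ey=np.array([-ex[1],ex[0]])
W=lambda x,y,z: np.array([*(O+x*ex+y*ey),z])
C=lambda p: np.array([(p[:2]-O)@ex,(p[:2]-O)@ey])
def rot(yaw): # tool down, tool x at yaw
    c,s=np.cos(yaw),np.sin(yaw); return R.from_matrix(np.array([[c,s,0],[s,-c,0],[0,0,-1]])).as_rotvec()
def door(th,r,off,z):  # TCP pose: r along the door, off outward from its mid-plane
    u=np.array([-np.sin(th),-np.cos(th)]); n=np.array([-np.cos(th),np.sin(th)])
    p=np.array([-.0815,.116])+r*u+off*n
    return W(*p,z), rot(YAW-th+np.pi)
E
python3 - <<'E'
from h import *
c=dict(np.load('pics/top0.npz')); s=dict(np.load('pics/scene0.npz'))
px=lambda a,b:(180+a/4.2-.4,95+b/4.2-.4)
for n,p in dict(L1=(297,532),L2=(490,472),R1=(497,470),R2=(693,408)).items(): print(n,C(ray(c,px(*p),.087)).round(4))
h=C(ray(c,(240.5,209),.088)); e=C(ray(c,(221,321),.088)); d=e-h; print('door',h,e,np.arctan2(-d[0],-d[1]),np.linalg.norm(d))
# height of green panel from two views
def cen(c,roi):
    g=cv2.inRange(cv2.cvtColor(c['image'],cv2.COLOR_RGB2HSV),(60,80,20),(95,255,255)); m=np.zeros_like(g); m[roi]=255
    k=max(cv2.findContours(g&m,0,1)[0],key=cv2.contourArea); M=cv2.moments(k); return M['m10']/M['m00'],M['m01']/M['m00']
a=cen(c,np.s_[95:230,210:360]); b=cen(s,np.s_[150:250,160:290])
zs=np.linspace(.05,.13,81); dd=[np.linalg.norm(ray(c,a,z)-ray(s,b,z)) for z in zs]; i=np.argmin(dd); print('panel z',zs[i],dd[i])
for y in(.0525,-.0525): print(manip.solve_ik(W(-.16,y,.065),rot(YAW+np.pi)))
for t in(2.0,1.5,1,.5,0): print(t,*[np.round(x,3) for x in door(t,.16,.04,.065)],manip.solve_ik(*door(t,.16,.04,.065)))
E
```

```text
L1 [-0.1171  0.1017]
L2 [-0.115  0.004]
R1 [-0.115   0.0005]
R2 [-0.1124 -0.0996]
door [-0.08774895  0.11403679] [-0.28940886  0.21078029] 2.018101633307737 0.223664985130415
panel z 0.078 0.01887542497869367
[-1.64910205e-01  5.33036257e-01  2.05580489e+00 -4.44089210e-16
  5.52751508e-01 -1.99572895e+00]
[-0.34788629  0.57711512  1.9473234   0.          0.61715413 -2.17870504]
2.0 [0.379 0.082 0.065] [2.401 2.026 0.   ] [0.18173688 0.46383388 2.23982336 0.         0.43793542 0.35091813]
1.5 [0.365 0.001 0.065] [1.825 2.557 0.   ] [-2.92614717e-02  4.48314710e-01  2.28532944e+00 -8.88178420e-16
  4.07948505e-01 -3.60080219e-01]
1 [ 0.392 -0.076  0.065] [1.136 2.929 0.   ] [-2.20701090e-01  4.72728165e-01  2.21469777e+00 -4.44089210e-16
  4.54166718e-01 -1.05151984e+00]
0.5 [ 0.453 -0.131  0.065] [0.376 3.119 0.   ] [-3.05896448e-01  5.30022951e-01  2.06340282e+00 -4.44089210e-16
  5.48166885e-01 -1.63671520e+00]
0 [ 0.532 -0.15   0.065] [ 0.407 -3.115 -0.   ] [-0.29543111  0.60329932  1.8847323   0.          0.65356103 -2.12624985]
```

The drawers are about 42 mm out and the door is at about 2.0 rad. IK works along the whole path, so I push the drawers, stopping on force.

```bash
cat > d.py <<'E'
from h import *
o=rot(YAW+np.pi); z=.065
manip.command_gripper(0)
manip.move_to(W(-.165,.0525,.26),o)
for y in(.0525,-.0525):
    if y<0: manip.servo_line(W(-.165,y,z),o,.2)
    else: manip.servo_line(W(-.165,y,z),o,.2)
    f0=np.array(manip.get_contact_force())
    manip.servo_line(W(-.1,y,z),o,.06)
    print('coarse',(np.array(manip.get_contact_force())-f0).round(2))
    for x in np.arange(-.098,-.070,.002):
        manip.servo_line(W(x,y,z),o,.03)
        f=(np.array(manip.get_contact_force())-f0)[:2]@ex
        print(round(x,3),round(float(f),2),end='; ')
        if f<-4: break
    print()
    manip.servo_line(W(-.165,y,z),o,.15)
c=snap('top','top1'); print(manip.get_time(),manip.get_width())
cv2.imwrite('pics/crop1.png',cv2.resize(c['image'][95:235,190:360,::-1],None,fx=4.2,fy=4.2,interpolation=cv2.INTER_CUBIC)[:600])
E
python3 d.py
```

```text
coarse [ 1.51 -1.33 -0.54]
-0.098 -0.31; -0.096 0.06; -0.094 0.51; -0.092 0.14; -0.09 -0.2; -0.088 -4.46; 
coarse [-0.58  0.14 -0.17]
-0.098 -0.01; -0.096 0.51; -0.094 0.45; -0.092 -0.55; -0.09 0.33; -0.088 -5.39; 
11.8583 0.00012669903277041564
```

View pics/top1.png

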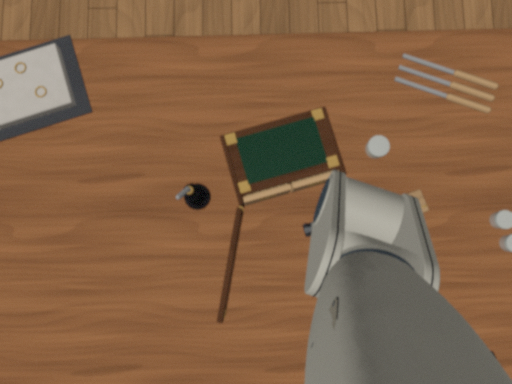

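The top view shows both pale fronts now against the top board at (245–330, 175–200). The chest has not moved, and the door still stands from (240,208) to (221,321). Next, the door.

```bash
cat > e.py <<'E'
from h import *
z=.065; r=.16
p=W(-.165,-.0525,.22); manip.servo_line(p,None,.2)
manip.move_to(*door(2.02,r,.07,.22))
manip.servo_line(*door(2.02,r,.07,z),.2)
f0=np.array(manip.get_contact_force())
manip.servo_line(*door(2.02,r,.022,z),.08)
for t in np.r_[np.arange(1.95,.15,-.1),np.arange(.12,-.1,-.01)]:
    manip.servo_line(*door(t,r,.02,z),.1 if t>.13 else .03)
    f=(np.array(manip.get_contact_force())-f0)[:2]
    if t<.13: print(round(t,2),round(float(f@ex),2),end='; ')
    if np.linalg.norm(f)>(4 if t<.13 else 10): print('stop',t,f); break
print(manip.get_time())
snap('scene','scene2')
E
python3 e.py
```

```text
0.12 0.07; 0.11 -0.72; 0.1 0.16; 0.09 -0.8; 0.08 0.26; 0.07 0.2; 0.06 -0.14; 0.05 -0.1; 0.04 0.27; 0.03 -0.45; 0.02 0.16; 0.01 -3.99; 0.0 -8.35; stop 5.551115123125783e-17 [-8.01765695 -2.35222225]
26.075
```

View pics/scene2.png

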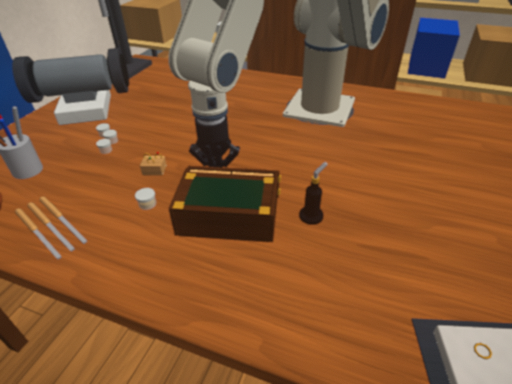

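The scene view shows the door closed along the chest front (185–280, 170) with the gripper at (213,155), and the chest and its neighbours in place. I retreat and check.

Run:
```python
from h import *
manip.servo_line(*door(0,.16,.1,.065),.1)
manip.servo_line(*door(0,.16,.12,.25),.2)
q=list(manip.get_joint_positions()); q[0]=1.0; manip.set_joints(q)
c=snap('top','top3'); import m; m.measure(c); print(manip.get_time())
cv2.imwrite('pics/crop3.png',cv2.resize(c['image'][95:235,180:360,::-1],None,fx=4.2,fy=4.2,interpolation=cv2.INTER_CUBIC))
```

```text
green ((0.6449472308158875, -0.07358168065547943), (0.09575232863426208, 0.1657457798719406), 15.061188697814941)
[312 109  12  11  92] [317.29347826 113.47826087] [ 0.72130084 -0.15171602]
[329 108  31   8 127] [347.99212598 111.29133858] [ 0.72457075 -0.21594235]
[210 115  34   5  90] [225.91111111 116.9       ] [0.71822365 0.03951982]
[225 133  10  11  91] [229.93406593 137.98901099] [0.67279871 0.03162897]
[328 156  11  11  93] [332.41935484 161.07526882] [ 0.61947368 -0.17889392]
[244 171  96  31 563] [290.98934281 185.60035524] [ 0.57027306 -0.0921391 ]
[239 181  11  12  95] [243.74736842 186.31578947] [0.57078352 0.00453103]
[229 222  28   7  86] [242.04651163 224.93023256] [0.49199315 0.00924149]
[220 224   8   6  28] [223.82142857 226.14285714] [0.49026569 0.04617123]
30.425
```

View pics/crop3.png

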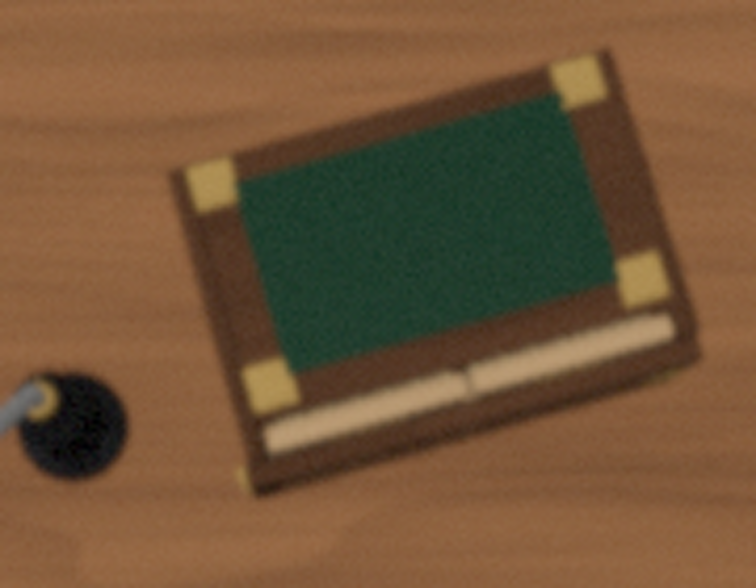

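The crop shows both drawers flush and home, with the door lying parallel to the front from (255,490) to (698,358). The chest has moved less than 1 mm and the robot is clear.

```bash
python3 -c "
from rig import manip
print(manip.sign_off())"
```

```text
the job is handed in; nothing more can be done
None
```

I pushed both drawers home, shut the door flat against the front and handed the job in at about 30 s; the last camera check showed the chest moved by less than 1 mm, and the jar, ring block and torch looked undisturbed in the pictures.

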